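# Fetch the jar from behind the bottles and weigh it

### The arm

A 7-joint arm with a two-finger parallel gripper is mounted at the origin on the work surface. World frame = base frame: x ahead of the robot, y to its left, z up, the work surface at z = 0. Lengths are in m, angles in rad, forces in N, time in s.
With the tool pointing down it reaches from about 0.425 to 1.025 m from the base axis. Payload 9.4 kg.
Tool frame: the origin (TCP) lies between the finger pads; the fingertips stand 25 mm ahead of it and the grasp point (between the pads) lies 6 mm ahead of it (manip.tips_ahead is the distance from the TCP to the fingertips, in m); z points along the fingers, y is the line along which they close (so a half turn about z gives the same grasp; the last joint's range is limited). The gripper opens to 93 mm and grips with 3 to 60 N. Pads are 15 mm wide; open, the fingers measure 128 mm over their backs; the gripper's body (75 mm by 188 mm) begins 65 mm behind the grasp point.
Start: joints at [-1.288, 0.599, -0.003, 1.599, 0.002, 0.943, -0.08], TCP at [0.255, 0.679, 0.244] pointing down, gripper open.
Joint ranges: [-2.57, 2.57], [-0.35, 1.97], [-1.29, 1.29], [0.11, 2.56], [-1.05, 4.19], [0.11, 1.86], [-2.63, 2.63]. Speed limits (rad/s): [2.22, 2.22, 3.01, 3.01, 3.14, 3.14, 3.14].

### API

Orientations are given as a unit quaternion [w, x, y, z].
In Python, from rig import manip, cams, order gives the robot as it stands.
- The arm moves only by the tool apply_moves, never from a script. Its argument "moves" is a list of rows, each a list of 7 numbers: the shift along the world's x, y, z in m, then the turn, a rotation vector about the world's x, y, z in rad, then the closure in counts, from 0 (fully open) to 255 (shut). A call has 1 to 10 rows; each row is the pose to reach, as a shift and turn from the pose commanded when the call began; what a row does not reach only later rows make up. A row lasts 1/10 s, in which the tool goes at most 50 mm and 8.59 degrees, less where a joint would pass 70% of its speed; a pose out of reach is approached as far as the arm can. A call with a gripper value outside its range is refused whole. The fingers move at their own pace and stop on an object; "force" is the grip in N (left out, the last holds). Time passes only in rows, so rows that repeat a pose let the fingers close. It gives the time, the measured TCP pose, the force, the opening and the grip force at its end, in the units of the state.
- manip.get_state(): the state, without advancing time (a new reading comes with each control period).
- cams.grab_frame(name): name is "side" or "top" or "wrist"; returns a dict with "frame" (420x560x3 uint8, blue, green, red), "K" (3x3 intrinsics, pixels), "k1" (the pictures are not rectified: a ray, as slopes to the right and down, at radius r is drawn at 1 + k1 r^2 times it, then the intrinsics apply), "world_from_camera" (4x4, takes a point from camera to world coordinates). Camera axes: x right, y down, z forward; pixel columns grow to the right and rows downward; lengths in m; the calibration is good to about 2 mm. A picture is of the moment at which its call begins. There is no depth.
- order.finish_job(): hands the job in; it is judged then, once.
The state is a dict: "time": time; "joint_positions": joint angles; "qd": joint speeds; "joint_efforts": joint torques, N m; "position": TCP position; "tool_rot": TCP orientation; "force": force on the tool from outside, world axes, zero at the start; "moment": the same for the moment, N m; "finger_gap": finger opening in m; "grip_force": force on a finger pad.
Only numpy, scipy, OpenCV 4.12 (cv2) and the standard library are available. Lean on these libraries where they do the work, as an engineer would, in place of code of your own. Each camera call takes 0.05 s, during which the arm holds its last target. There are 200 camera calls.

### The job

Clear all three tall bottles out of the black bottle tray onto the low steel side tray, standing upright, and only then take the squat sample jar out from between their places and stand it in the middle of the balance pan. With the jar on the pan, put each bottle back, upright and fully down, in the very well it came from. Do not tip any bottle or the jar over, and leave the two small vials in the bottle tray where they are.

Things in the scene. Friction and masses are not known exactly. Their poses are not given: they have to be found in the camera images.
- tall_bottle: Loose white plastic round bottle with a sloping shoulder and a narrow grey screw cap, 140 mm tall, body 52 mm across (up to 88 mm high), neck 25 mm, cap 30 mm across and 18 mm high at the very top (122 to 140 mm). About 110 to 220 g. At the start it stands in one of the bottle tray's four large wells. Origin: centre of its underside, z axis up its own axis. Any well holds any of the bottles.
- square_bottle: Loose white plastic square bottle, 130 mm tall, body 40 x 40 mm with rounded edges (up to 98 mm high, its sides along its x and y axes), neck 27 mm, round grey screw cap 32 mm across and 18 mm high at the very top (112 to 130 mm). About 110 to 220 g. At the start it stands in one of the bottle tray's four large wells. Origin: centre of its underside, z axis up its own axis. Any well holds any of the bottles.
- wide_bottle: Loose white plastic wide-mouth round bottle, 120 mm tall, body 56 mm across (up to 90 mm high), broad grey screw cap 46 mm across and 18 mm high at the very top (102 to 120 mm). About 110 to 220 g. At the start it stands in one of the bottle tray's four large wells. Origin: centre of its underside, z axis up its own axis. Any well holds any of the bottles.
- sample_jar: Loose squat glass sample jar with a white screw cap, 52 mm tall, 46 mm across, the cap 44 mm across (34 to 52 mm up). About 65 to 125 g. At the start it stands in the middle well of the bottle tray's far row, hemmed in by the three taller bottles on its left, on its right and in front. Origin: centre of its underside, z axis up.
- bottle_tray: Fixed black block, 165 mm (its x) by 245 mm (its y) by 26 mm high, with six round wells 18 mm deep (well floors 8 mm above the table). Origin: centre of its underside, on the table; x axis away from the robot at yaw 0. Large wells, 66 mm across, centred at (x, y) = (37.5, -75), (37.5, 0), (37.5, 75) and (-37.5, 0) mm; small wells, 34 mm across, at (-37.5, -75) and (-37.5, 75) mm. The jar starts in (37.5, 0), the bottles in the other three large wells in any order.
- side_tray: Fixed shallow open steel tray, empty at the start, standing on the table to the left or right of the bottle tray: 260 mm (its x) by 120 mm (its y) outside, rim 14 mm high, walls 4 mm thick, inner floor 4 mm above the table. Origin: centre of its underside.
- pan (a point): Centre of the top face of the balance's round steel pan, 110 mm across, 60 mm above the table; the balance is a fixed white box, 190 x 165 mm, 45 mm high, with a small display, on the other side of the bottle tray from the side tray. z axis up; the pan does not move.
- vial_left: Loose small capped glass vial, 27 mm across, 50 mm tall, in the bottle tray's small well at (-37.5, 75) mm; leave it there. Origin: centre of its underside.
- vial_right: The same kind of vial, in the small well at (-37.5, -75) mm; leave it there. Origin: centre of its underside.

How it is judged:
By the outcome, as a careful person would: the job done as asked, in the order asked, and still so for the second after the job is handed in, with the robot touching nothing.
It also fails if it takes over 144 s, if anything falls off the work surface, if the arm or the gripper's body presses on something with over 40 N, if the wrist force passes 120 N, or if a joint passes its speed limit or range.

## Working session

There is one attempt and no reset: what is moved stays moved. The work goes in short steps, Python scripts to look and compute and a tool call to move; the robot and the scene stay as the last step left them, time stands still between calls to the robot, and variables do not carry over. Pictures are saved under pics/ and viewed, at most 14 in all, crops included, and the job is handed in when it is done.

Besides the shell and the picture viewer there is one more tool, called after "Call:" as name(argument=value, ...), one argument or row to a line, values as JSON. apply_moves: Moves the arm, as the interface text tells. Its arguments: {"type":"object","properties":{"moves":{"type":"array"},"force":{"type":"number"}},"required":["moves"]}

```bash
mkdir -p pics; ls; python3 - <<'E'
from rig import manip,cams,order
import cv2
s=manip.get_state();print(s['time'],s['position'],s['tool_rot'],manip.tips_ahead)
for n in('top','side'):
    f=cams.grab_frame(n);cv2.imwrite(f'pics/{n}0.png',f['frame']);print(n,f['K'],f['k1'],f['world_from_camera'])
E
```

```text
pics
0.0 [0.25513185 0.67815524 0.24276591] [-5.84177414e-05  1.78908453e-01  9.83865424e-01 -7.67887643e-04] 0.025
top [[478.19680578   0.         283.32885381]
 [  0.         478.19680578 201.62355605]
 [  0.           0.           1.        ]] -0.019364698354290562 [[-0.02341047 -0.99303465  0.11547349  0.46718854]
 [-0.9997169   0.02374477  0.00152017 -0.02063988]
 [-0.00425147 -0.11540521 -0.9933094   0.99753347]
 [ 0.          0.          0.          1.        ]]
side [[503.517303     0.         273.1061846 ]
 [  0.         503.517303   205.84142486]
 [  0.           0.           1.        ]] -0.1879451038648768 [[ 0.71163206 -0.47235137  0.52006153 -0.04922471]
 [-0.70255155 -0.47733576  0.52779911 -0.62977799]
 [-0.00106266 -0.7409688  -0.67153861  0.8491007 ]
 [ 0.          0.          0.          1.        ]]
```

View pics/top0.png

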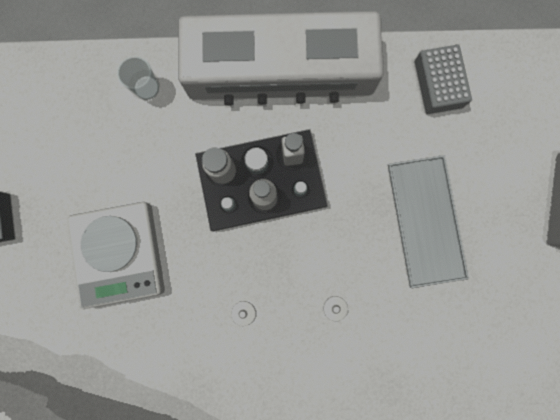

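View pics/side0.png

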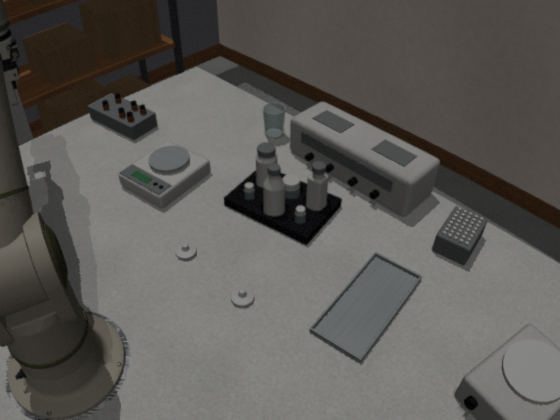

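The top view shows the balance on the left (pan ~(108,243)), the bottle tray in the centre with corners ~(196,153), (309,130), (326,207) and (211,229), and the side tray on the right. Wide bottle is far left, square is far right and tall is in front. I'll zoom in.

```bash
python3 - <<'E'
import cv2,numpy as np
i=cv2.imread('pics/top0.png')
c=cv2.convertScaleAbs(cv2.resize(i[122:237,188:334],None,fx=5.4,fy=5.2,interpolation=cv2.INTER_CUBIC),alpha=1.3)
for k in range(190,334,10): cv2.putText(c,str(k),(int((k+.5-188)*5.4),8),0,.3,(0,0,255)); cv2.line(c,(int((k+.5-188)*5.4),10),(int((k+.5-188)*5.4),16),(0,0,255))
for k in range(130,237,10): cv2.putText(c,str(k),(0,int((k+.5-122)*5.2)),0,.3,(0,0,255))
cv2.imwrite('pics/c1.png',c)
E
```

```text
(no output)
```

View pics/c1.png

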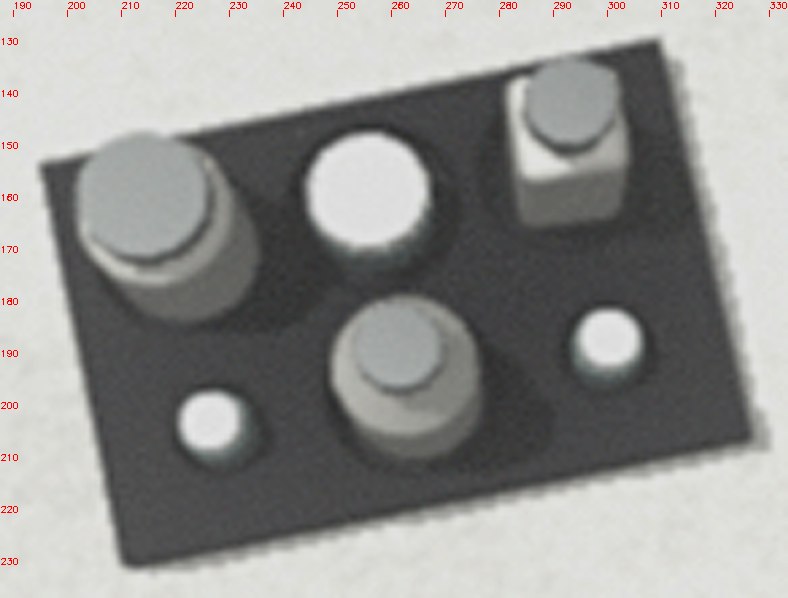

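The crop shows wide cap centre at crop (144,196), tall (398,347), square (571,102), jar (367,190), and tray corners (42,163), (660,40), (752,440), (125,567).

```bash
cat > h.py <<'E'
from rig import manip,cams,order
import cv2,numpy as np
def ray2(f,u,v,z):
    K=np.array(f['K']);T=np.array(f['world_from_camera'])
    p=cv2.undistortPoints(np.array([[[u,v]]],float),K,np.array([f['k1'],0,0,0.]))[0,0]
    d=T[:3,:3]@[p[0],p[1],1];o=T[:3,3]
    return (o+d*(z-o[2])/d[2])[:3]
def proj(f,P):
    T=np.linalg.inv(f['world_from_camera']);r,_=cv2.Rodrigues(T[:3,:3])
    return cv2.projectPoints(np.atleast_2d(np.array(P,float)),r,T[:3,3],np.array(f['K']),np.array([f['k1'],0,0,0.]))[0][:,0]
E
python3 - <<'E'
from h import *
f=cams.grab_frame('top');c=lambda x,y:(188+x/5.4-.5,122+y/5.2-.5)
D={}
for n,x,y,z in[('wide',144,196,.128),('tall',398,347,.148),('square',571,102,.138),('jar',367,190,.06),('vl',212,421,.058),('vr',609,338,.058),('c1',42,163,.026),('c2',660,40,.026),('c3',752,440,.026),('c4',125,567,.026)]:
    D[n]=ray2(f,*c(x,y),z);print(n,D[n].round(4))
loc=np.array([[82.5,122.5],[82.5,-122.5],[-82.5,-122.5],[-82.5,122.5]])/1e3
w=np.array([D['c%d'%i][:2] for i in(1,2,3,4)])
C=w.mean(0);z=((w-C)@[1,1j]*np.conj(loc@[1,1j])).sum();a=np.angle(z);print('tray',C,a)
R=np.array([[np.cos(a),-np.sin(a)],[np.sin(a),np.cos(a)]]);print((loc@R.T+C-w).round(4))
for p in[(37.5,-75),(37.5,0),(37.5,75),(-37.5,0),(-37.5,75),(-37.5,-75)]:print(p,(C+R@np.array(p)/1e3).round(4))
g=cv2.cvtColor(f['frame'],cv2.COLOR_BGR2GRAY)
h=cv2.HoughCircles(cv2.resize(g[195:295,60:165],None,fx=4,fy=4,interpolation=cv2.INTER_CUBIC),cv2.HOUGH_GRADIENT,1,50,param1=80,param2=20,minRadius=95,maxRadius=140)
for q in h[0][:2]:u,v=60+q[0]/4-.4,195+q[1]/4-.4;print('pan',u,v,q[2]/4,ray2(f,u,v,.06))
for u,v in[(389,163),(443,157),(466,277),(411,287)]:print('side',ray2(f,u,v,.014).round(4))
for u,v in[(181,20),(380,14),(382,78),(190,82)]:print('box',ray2(f,u,v,.1).round(3))
S=np.mean([ray2(f,u,v,.014) for u,v in[(389,163),(443,157),(466,277),(411,287)]],0);print(S)
a=cv2.resize(f['frame'][140:300,375:480],None,fx=3.7,fy=3.7);b=cv2.resize(f['frame'][195:312,62:167],None,fx=3.7,fy=3.7)
b=np.vstack([b,np.zeros((a.shape[0]-b.shape[0],b.shape[1],3),np.uint8)]);cv2.imwrite('pics/c2.png',np.hstack([a,b]))
E
```

```text
wide [0.6504 0.1069 0.128 ]
tall [0.5911 0.0198 0.148 ]
square [ 0.6785 -0.0401  0.138 ]
jar [0.6651 0.0343 0.06  ]
vl [0.5774 0.0928 0.058 ]
vr [ 0.6058 -0.0535  0.058 ]
c1 [0.6863 0.161  0.026 ]
c2 [ 0.7306 -0.0777  0.026 ]
c3 [ 0.5688 -0.1076  0.026 ]
c4 [0.5245 0.13   0.026 ]
tray [0.62754327 0.02641792] 0.18469214121219046
[[-0.0001  0.001 ]
 [ 0.0005 -0.0012]
 [ 0.0002 -0.0015]
 [-0.0005  0.0017]]
(37.5, -75) [ 0.6782 -0.0404]
(37.5, 0) [0.6644 0.0333]
(37.5, 75) [0.6506 0.107 ]
(-37.5, 0) [0.5907 0.0195]
(-37.5, 75) [0.5769 0.0933]
(-37.5, -75) [ 0.6045 -0.0542]
pan 106.725 242.475 28.15 [0.50376093 0.32924082 0.06      ]
side [ 0.6575 -0.2419  0.014 ]
side [ 0.6676 -0.3558  0.014 ]
side [ 0.4181 -0.3875  0.014 ]
side [ 0.4009 -0.2742  0.014 ]
box [0.939 0.175 0.1  ]
box [ 0.942 -0.22   0.1  ]
box [ 0.81  -0.217  0.1  ]
box [0.811 0.157 0.1  ]
[ 0.53603245 -0.31483175  0.014     ]
```

View pics/c2.png

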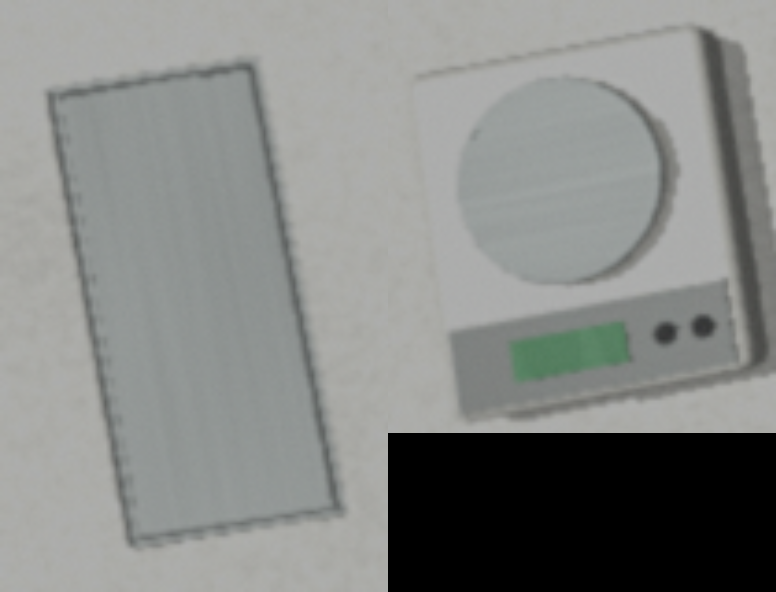

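The side tray has corners at crop (48,90), (253,62), (343,513), (132,545), centre ≈ (0.536,-0.315). The pan centre is at crop (560,180), which puts it at about (0.5025,0.327). Bottle positions agree with the wells to about 1 mm, so I'll start with the tall bottle.

Call:
apply_moves(
  moves=[
    [0.336,-0.659,0.0,0,0,0,90],
    [0.336,-0.659,0.0,0,0,0,90],
    [0.336,-0.659,0.0,0,0,0,90],
    [0.336,-0.659,0.0,0,0,0,90],
    [0.336,-0.659,0.0,0,0,0,90],
    [0.336,-0.659,0.0,0,0,0,90],
    [0.336,-0.659,0.0,0,0,0,90],
    [0.336,-0.659,0.0,0,0,0,90],
    [0.336,-0.659,0.0,0,0,0,90],
    [0.336,-0.659,0.0,0,0,0,90],
  ],
  force=25,
)

```text
time: 1.15
position: [0.4829, 0.2312, 0.2437]
tool_rot: [0.0, 0.179, 0.984, 0.0]
force: [1.8, 0.6, -0.5]
finger_gap: 0.0602
grip_force: 0.0
```

Call:
apply_moves(
  moves=[
    [0.108,-0.212,-0.04,0,0,0,90],
    [0.108,-0.212,-0.04,0,0,0,90],
    [0.108,-0.212,-0.04,0,0,0,90],
    [0.108,-0.212,-0.04,0,0,0,90],
    [0.108,-0.212,-0.04,0,0,0,90],
    [0.108,-0.212,-0.04,0,0,0,90],
    [0.108,-0.212,-0.04,0,0,0,90],
  ],
)

```text
time: 1.85
position: [0.5902, 0.0201, 0.2031]
tool_rot: [-0.0, 0.18, 0.984, -0.0]
force: [-0.0, 0.3, -0.1]
finger_gap: 0.0599
grip_force: 0.0
```

```bash
python3 - <<'E'
from h import *
f=cams.grab_frame('wrist');cv2.imwrite('pics/w1.png',f['frame'])
s=manip.get_state();print(s['position'],s['time'])
print(proj(f,[[.591,.0195,.148],[.6506,.107,.128],[.6782,-.0404,.138],[.6644,.0333,.06]]))
E
```

```text
[0.58999619 0.02159239 0.2033598 ] 1.9
[[279.88111906 237.22523746]
 [427.13239145 260.71638973]
 [245.55564032 365.80466607]
 [322.66633486 271.3688374 ]]
```

View pics/w1.png

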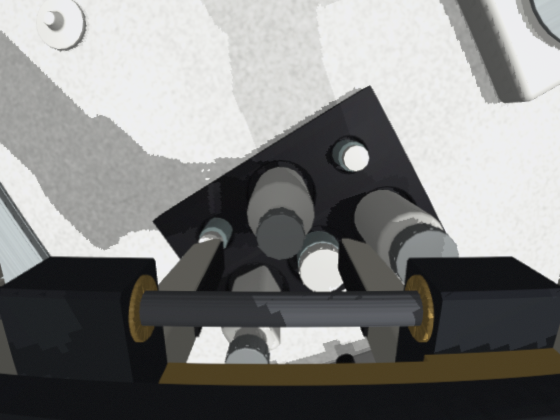

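In the wrist view the tall cap is at (281,232) against a predicted (280,237), so it agrees. Now I grasp it.

Call:
apply_moves(
  moves=[
    [0,0,-0.025,0,0,0,90],
    [0,0,-0.045,0,0,0,90],
    [0,0,-0.056,0,0,0,90],
    [0,0,-0.056,0,0,0,255],
    [0,0,-0.056,0,0,0,255],
    [0,0,-0.056,0,0,0,255],
    [0,0,-0.056,0,0,0,255],
    [0,0,-0.056,0,0,0,255],
  ],
  force=25,
)

```text
time: 2.7
position: [0.5907, 0.021, 0.1484]
tool_rot: [0.001, 0.179, 0.984, 0.0]
force: [-0.3, -0.5, 3.6]
finger_gap: 0.0294
grip_force: 25.0
```

Call:
apply_moves(
  moves=[
    [0,0,0.012,0,0,0,255],
    [0,0,0.04,0,0,0,255],
    [0,0,0.07,0,0,0,255],
    [-0.006,-0.016,0.075,0,0,0,255],
    [-0.017,-0.045,0.075,0,0,0,255],
    [-0.031,-0.083,0.075,0,0,0,255],
    [-0.046,-0.122,0.075,0,0,0,255],
    [-0.061,-0.162,0.075,0,0,0,255],
    [-0.076,-0.202,0.075,0,0,0,255],
    [-0.091,-0.242,0.075,0,0,0,255],
  ],
)

```text
time: 3.7
position: [0.4974, -0.2231, 0.2223]
tool_rot: [-0.0, 0.179, 0.984, -0.0]
force: [-0.1, -0.7, -2.7]
finger_gap: 0.0296
grip_force: 25.0
```

Call:
apply_moves(
  moves=[
    [-0.014,-0.037,0,0,0,0,255],
    [-0.026,-0.069,0,0,0,0,255],
    [-0.034,-0.091,-0.01,0,0,0,255],
    [-0.038,-0.102,-0.025,0,0,0,255],
    [-0.038,-0.102,-0.045,0,0,0,255],
    [-0.038,-0.102,-0.06,0,0,0,255],
    [-0.038,-0.102,-0.07,0,0,0,255],
    [-0.038,-0.102,-0.07,0,0,0,255],
  ],
)

```text
time: 4.5
position: [0.4601, -0.3228, 0.1513]
tool_rot: [-0.001, 0.179, 0.984, 0.0]
force: [-0.5, 0.6, -1.9]
finger_gap: 0.0297
grip_force: 25.0
```

Call:
apply_moves(
  moves=[
    [0,0,-0.004,0,0,0,255],
    [0,0,-0.007,0,0,0,255],
    [0,0,-0.008,0,0,0,255],
    [0,0,-0.009,0,0,0,255],
  ],
)

```text
time: 4.9
position: [0.4618, -0.3232, 0.1443]
tool_rot: [0.001, 0.179, 0.984, -0.0]
force: [-2.4, -0.9, 11.4]
finger_gap: 0.0299
grip_force: 25.0
```

Call:
apply_moves(
  moves=[
    [0,0,0,0,0,0,80],
    [0,0,0,0,0,0,80],
    [0,0,0,0,0,0,80],
    [0,0,0.02,0,0,0,80],
    [0,0,0.06,0,0,0,80],
    [0.03,0.04,0.06,0,0,0,80],
    [0.06,0.08,0.06,0,0,0,80],
    [0.09,0.12,0.06,0,0,0,80],
    [0.12,0.16,0.06,0,0,0,80],
    [0.15,0.2,0.06,0,0,0,80],
  ],
)

```text
time: 5.9
position: [0.6124, -0.121, 0.2038]
tool_rot: [0.0, 0.179, 0.984, -0.0]
force: [1.3, -0.6, 0.2]
finger_gap: 0.0639
grip_force: 0.0
```

Call:
apply_moves(
  moves=[
    [0.03,0.038,0,0,0,0,80],
    [0.055,0.07,0,0,0,0,80],
    [0.066,0.084,0,0,0,0,80],
    [0.066,0.084,-0.02,0,0,0,80],
    [0.066,0.084,-0.05,0,0,0,80],
    [0.066,0.084,-0.066,0,0,0,80],
    [0.066,0.084,-0.066,0,0,0,255],
    [0.066,0.084,-0.066,0,0,0,255],
    [0.066,0.084,-0.066,0,0,0,255],
    [0.066,0.084,-0.066,0,0,0,255],
  ],
)

```text
time: 6.9
position: [0.678, -0.0391, 0.1389]
tool_rot: [0.001, 0.179, 0.984, 0.0]
force: [0.4, 0.2, 0.3]
finger_gap: 0.0367
grip_force: 0.0
```

Call:
apply_moves(
  moves=[
    [0,0,0,0,0,0,255],
    [0,0,0,0,0,0,255],
    [0,0,0.012,0,0,0,255],
    [0,0,0.04,0,0,0,255],
    [0,0,0.065,0,0,0,255],
    [-0.005,-0.019,0.07,0,0,0,255],
    [-0.013,-0.05,0.07,0,0,0,255],
    [-0.023,-0.09,0.07,0,0,0,255],
    [-0.034,-0.132,0.07,0,0,0,255],
    [-0.045,-0.174,0.07,0,0,0,255],
  ],
)

```text
time: 7.9
position: [0.6308, -0.2152, 0.2073]
tool_rot: [-0.001, 0.179, 0.984, -0.0]
force: [0.9, -0.3, -2.4]
finger_gap: 0.0312
grip_force: 25.0
```

Call:
apply_moves(
  moves=[
    [-0.01,-0.039,0,0,0,0,255],
    [-0.018,-0.069,0,0,0,0,255],
    [-0.022,-0.086,-0.01,0,0,0,255],
    [-0.023,-0.092,-0.025,0,0,0,255],
    [-0.023,-0.092,-0.045,0,0,0,255],
    [-0.023,-0.092,-0.06,0,0,0,255],
    [-0.023,-0.092,-0.067,0,0,0,255],
    [-0.023,-0.092,-0.07,0,0,0,255],
    [-0.023,-0.092,-0.073,0,0,0,255],
    [-0.023,-0.092,-0.074,0,0,0,255],
  ],
)

```text
time: 8.9
position: [0.6103, -0.3047, 0.1347]
tool_rot: [0.001, 0.179, 0.984, -0.0]
force: [-1.5, 2.3, 7.5]
finger_gap: 0.0317
grip_force: 25.0
```

Call:
apply_moves(
  moves=[
    [0,0,0,0,0,0,80],
    [0,0,0,0,0,0,70],
    [0,0,0,0,0,0,70],
    [0,0,0.02,0,0,0,70],
    [0,0,0.065,0,0,0,70],
    [0.004,0.04,0.065,0,0,0,70],
    [0.008,0.088,0.065,0,0,0,70],
    [0.013,0.136,0.065,0,0,0,70],
    [0.018,0.184,0.065,0,0,0,70],
    [0.022,0.232,0.065,0,0,0,70],
  ],
)

```text
time: 9.9
position: [0.6315, -0.0711, 0.199]
tool_rot: [0.0, 0.179, 0.984, 0.0]
force: [0.9, 0.4, -0.9]
finger_gap: 0.0674
grip_force: 0.0
```

Call:
apply_moves(
  moves=[
    [0.004,0.048,0,0,0,0,70],
    [0.009,0.096,0,0,0,0,70],
    [0.014,0.144,0,0,0,0,70],
    [0.018,0.172,0,0,0,0,70],
    [0.019,0.182,0,0,0,0,70],
    [0.019,0.182,-0.02,0,0,0,70],
    [0.019,0.182,-0.05,0,0,0,70],
    [0.019,0.182,-0.071,0,0,0,70],
    [0.019,0.182,-0.071,0,0,0,255],
    [0.019,0.182,-0.071,0,0,0,255],
  ],
)

```text
time: 10.9
position: [0.6505, 0.1079, 0.1279]
tool_rot: [-0.0, 0.18, 0.984, -0.0]
force: [1.4, 0.1, 0.5]
finger_gap: 0.0559
grip_force: 0.0
```

Call:
apply_moves(
  moves=[
    [0,0,0,0,0,0,255],
    [0,0,0,0,0,0,255],
    [0,0,0,0,0,0,255],
    [0,0,0.012,0,0,0,255],
    [0,0,0.04,0,0,0,255],
    [0,0,0.07,0,0,0,255],
    [-0.005,-0.019,0.08,0,0,0,255],
    [-0.013,-0.049,0.08,0,0,0,255],
    [-0.024,-0.088,0.08,0,0,0,255],
    [-0.035,-0.129,0.08,0,0,0,255],
  ],
)

```text
time: 11.9
position: [0.6142, -0.0214, 0.2078]
tool_rot: [-0.0, 0.178, 0.984, -0.0]
force: [0.8, -1.0, -1.7]
finger_gap: 0.0452
grip_force: 25.0
```

Call:
apply_moves(
  moves=[
    [-0.011,-0.041,0,0,0,0,255],
    [-0.022,-0.082,0,0,0,0,255],
    [-0.033,-0.123,0,0,0,0,255],
    [-0.044,-0.164,0,0,0,0,255],
    [-0.056,-0.205,0,0,0,0,255],
    [-0.066,-0.244,0,0,0,0,255],
    [-0.074,-0.272,0,0,0,0,255],
    [-0.079,-0.288,0,0,0,0,255],
    [-0.08,-0.293,-0.01,0,0,0,255],
    [-0.08,-0.293,-0.03,0,0,0,255],
  ],
)

```text
time: 12.9
position: [0.5359, -0.3132, 0.178]
tool_rot: [0.001, 0.179, 0.984, -0.0]
force: [0.6, 1.2, -2.5]
finger_gap: 0.0454
grip_force: 25.0
```

Call:
apply_moves(
  moves=[
    [0,0,-0.02,0,0,0,255],
    [0,0,-0.036,0,0,0,255],
    [0,0,-0.045,0,0,0,255],
    [0,0,-0.05,0,0,0,255],
    [0,0,-0.053,0,0,0,255],
    [0,0,-0.054,0,0,0,255],
  ],
)

```text
time: 13.5
position: [0.5362, -0.3126, 0.1249]
tool_rot: [0.001, 0.179, 0.984, 0.0]
force: [-3.6, 1.9, 14.4]
finger_gap: 0.0455
grip_force: 25.1
```

Call:
apply_moves(
  moves=[
    [0,0,0,0,0,0,85],
    [0,0,0,0,0,0,85],
    [0,0,0,0,0,0,85],
    [0,0,0.02,0,0,0,85],
    [0,0,0.065,0,0,0,85],
    [0.015,0.04,0.075,0,0,0,80],
    [0.032,0.087,0.075,0,0,0,75],
    [0.048,0.13,0.075,0,0,0,70],
    [0.065,0.175,0.075,0,0,0,70],
    [0.08,0.218,0.075,0,0,0,70],
  ],
)

```text
time: 14.5
position: [0.6161, -0.0927, 0.1989]
tool_rot: [0.0, 0.179, 0.984, 0.0]
force: [0.5, -0.2, -0.3]
finger_gap: 0.0674
grip_force: 0.0
```

```bash
python3 - <<'E'
from h import *
f=cams.grab_frame('top');cv2.imwrite('pics/t2.png',f['frame'])
g=f['frame'][115:300,190:480];cv2.imwrite('pics/t2c.png',cv2.resize(g,None,fx=2.7,fy=2.7,interpolation=cv2.INTER_CUBIC))
E
```

```text
(no output)
```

View pics/t2c.png

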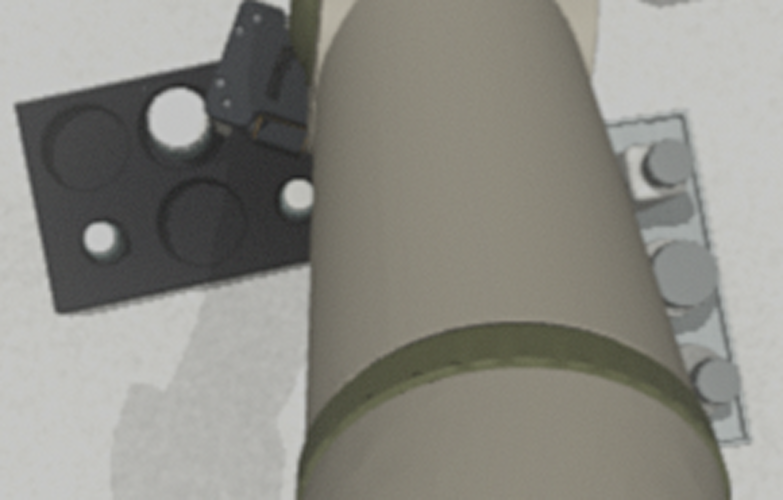

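All three bottles stand upright in the side tray (caps at crop (665,163), (685,273) and (716,380)). The jar is untouched at (178,118). Next I take the jar.

Call:
apply_moves(
  moves=[
    [0.016,0.043,0,0,0,0,70],
    [0.032,0.086,-0.02,0,0,0,70],
    [0.043,0.115,-0.05,0,0,0,70],
    [0.048,0.13,-0.08,0,0,0,70],
    [0.048,0.13,-0.11,0,0,0,70],
    [0.048,0.13,-0.13,0,0,0,70],
    [0.048,0.13,-0.142,0,0,0,70],
    [0.048,0.13,-0.142,0,0,0,255],
    [0.048,0.13,-0.142,0,0,0,255],
    [0.048,0.13,-0.142,0,0,0,255],
  ],
)

```text
time: 15.55
position: [0.6641, 0.0349, 0.0579]
tool_rot: [0.001, 0.179, 0.984, 0.0]
force: [-0.0, 1.2, 0.2]
finger_gap: 0.0477
grip_force: 0.0
```

Call:
apply_moves(
  moves=[
    [0,0,0,0,0,0,255],
    [0,0,0,0,0,0,255],
    [0,0,0,0,0,0,255],
  ],
)

```text
time: 15.85
position: [0.6641, 0.0349, 0.0579]
tool_rot: [0.001, 0.179, 0.984, 0.0]
force: [-0.7, -0.7, 7.4]
finger_gap: 0.0451
grip_force: 25.0
```

Call:
apply_moves(
  moves=[
    [0,0,0.012,0,0,0,255],
    [0,0,0.04,0,0,0,255],
    [0,0,0.075,0,0,0,255],
    [-0.006,0.01,0.095,0,0,0,255],
    [-0.017,0.031,0.1,0,0,0,255],
    [-0.035,0.063,0.1,0,0,0,255],
    [-0.055,0.1,0.1,0,0,0,255],
    [-0.076,0.138,0.1,0,0,0,255],
    [-0.097,0.176,0.1,0,0,0,255],
    [-0.118,0.214,0.1,0,0,0,255],
  ],
)

```text
time: 16.85
position: [0.5443, 0.2505, 0.1575]
tool_rot: [0.0, 0.179, 0.984, 0.0]
force: [1.8, -0.1, -1.2]
finger_gap: 0.0447
grip_force: 25.0
```

Call:
apply_moves(
  moves=[
    [-0.02,0.036,0,0,0,0,255],
    [-0.034,0.062,0,0,0,0,255],
    [-0.042,0.077,0,0,0,0,255],
    [-0.044,0.08,-0.01,0,0,0,255],
    [-0.044,0.08,-0.028,0,0,0,255],
    [-0.044,0.08,-0.039,0,0,0,255],
    [-0.044,0.08,-0.044,0,0,0,255],
    [-0.044,0.08,-0.047,0,0,0,255],
    [-0.044,0.08,-0.048,0,0,0,255],
  ],
)

```text
time: 17.75
position: [0.5017, 0.3274, 0.1097]
tool_rot: [-0.0, 0.18, 0.984, -0.001]
force: [-5.6, -5.6, 22.7]
finger_gap: 0.0446
grip_force: 25.0
```

Call:
apply_moves(
  moves=[
    [0,0,0.001,0,0,0,255],
    [0,0,0.001,0,0,0,80],
    [0,0,0.001,0,0,0,70],
    [0,0,0.001,0,0,0,70],
    [0,0,0.02,0,0,0,70],
    [0,0,0.06,0,0,0,70],
    [0.002,-0.04,0.09,0,0,0,70],
    [0.005,-0.087,0.095,0,0,0,75],
    [0.007,-0.135,0.095,0,0,0,80],
    [0.01,-0.183,0.095,0,0,0,85],
  ],
)

```text
time: 18.75
position: [0.5113, 0.1447, 0.2041]
tool_rot: [0.001, 0.178, 0.984, 0.0]
force: [0.7, -0.4, -0.3]
finger_gap: 0.0625
grip_force: 0.0
```

```bash
python3 - <<'E'
from h import *
f=cams.grab_frame('top')
g=f['frame'][130:310,60:330];cv2.imwrite('pics/t3c.png',cv2.resize(g,None,fx=2.9,fy=2.9,interpolation=cv2.INTER_CUBIC))
print(proj(f,[[.5025,.327,.112],[.5025,.327,.06]]))
E
```

```text
[[ 97.53651829 242.26688715]
 [107.84818405 243.09364144]]
```

View pics/t3c.png

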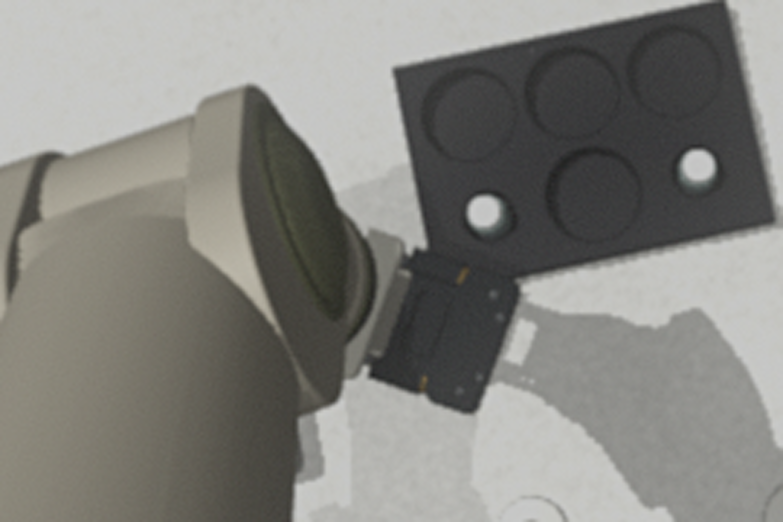

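The arm hides the balance in this picture, and the empty wells and both vials look right. I'll move on and check the jar from the next position.

Call:
apply_moves(
  moves=[
    [0.003,-0.048,0,0,0,0,85],
    [0.005,-0.096,0,0,0,0,85],
    [0.007,-0.144,0,0,0,0,85],
    [0.01,-0.192,0,0,0,0,85],
    [0.012,-0.24,0,0,0,0,85],
    [0.015,-0.288,0,0,0,0,85],
    [0.017,-0.336,0,0,0,0,85],
    [0.02,-0.384,0,0,0,0,85],
    [0.022,-0.43,0,0,0,0,85],
    [0.0235,-0.459,0,0,0,0,85],
  ],
)

```text
time: 19.8
position: [0.5343, -0.3168, 0.2035]
tool_rot: [0.0, 0.18, 0.984, -0.001]
force: [0.5, 0.7, -0.8]
finger_gap: 0.0622
grip_force: 0.0
```

```bash
python3 - <<'E'
from h import *
f=cams.grab_frame('top')
a=cv2.resize(f['frame'][195:312,62:167],None,fx=3.7,fy=3.7);
f=cams.grab_frame('wrist');b=f['frame'];cv2.imwrite('pics/m.png',np.hstack([a[:420],cv2.resize(b,(400,300)) if 0 else cv2.resize(np.vstack([b,b*0])[:,:],(410,616))[:420]]))
print(proj(f,[[.536,-.315,.124],[.4616,-.3245,.144],[.61,-.3056,.134]])*410/560)
print(manip.get_state()['position'])
E
```

```text
[[212.61846264 163.47726512]
 [168.87730875  90.88168026]
 [248.83631292 231.46269437]]
[ 0.53404145 -0.31805748  0.20342044]
```

View pics/m.png

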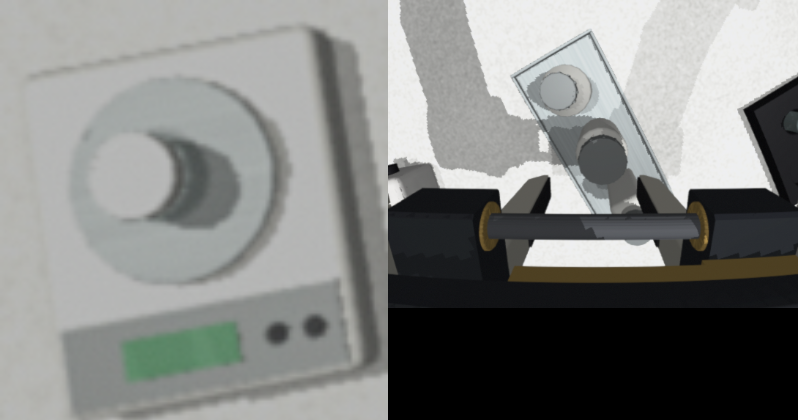

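The jar stands upright, with its cap at crop (132,176), which matches the pan centre. The wide cap is at (602,158) and lines up. Next is putting the wide bottle back.

Call:
apply_moves(
  moves=[
    [0,0,-0.03,0,0,0,85],
    [0,0,-0.06,0,0,0,85],
    [0,0,-0.08,0,0,0,85],
    [0,0,-0.08,0,0,0,255],
    [0,0,-0.08,0,0,0,255],
    [0,0,-0.08,0,0,0,255],
    [0,0,-0.08,0,0,0,255],
    [0,0,-0.07,0,0,0,255],
    [0,0,-0.04,0,0,0,255],
    [0,0,0,0,0,0,255],
  ],
)

```text
time: 20.9
position: [0.534, -0.3124, 0.2041]
tool_rot: [-0.001, 0.179, 0.984, 0.0]
force: [1.0, -1.7, -0.7]
finger_gap: 0.0455
grip_force: 25.0
```

Call:
apply_moves(
  moves=[
    [0.005,0.018,0,0,0,0,255],
    [0.013,0.048,0,0,0,0,255],
    [0.024,0.088,0,0,0,0,255],
    [0.035,0.129,0,0,0,0,255],
    [0.046,0.17,0,0,0,0,255],
    [0.057,0.211,0,0,0,0,255],
    [0.068,0.252,0,0,0,0,255],
    [0.08,0.293,0,0,0,0,255],
    [0.091,0.334,0,0,0,0,255],
    [0.101,0.372,0,0,0,0,255],
  ],
)

```text
time: 21.9
position: [0.6363, 0.0614, 0.2049]
tool_rot: [0.001, 0.179, 0.984, 0.0]
force: [1.0, 0.1, -1.9]
finger_gap: 0.0453
grip_force: 25.0
```

Call:
apply_moves(
  moves=[
    [0.008,0.03,0,0,0,0,255],
    [0.012,0.045,0,0,0,0,255],
    [0.0136,0.05,-0.01,0,0,0,255],
    [0.0136,0.05,-0.03,0,0,0,255],
    [0.0136,0.05,-0.045,0,0,0,255],
    [0.0136,0.05,-0.053,0,0,0,255],
    [0.0136,0.05,-0.053,0,0,0,255],
  ],
)

```text
time: 22.6
position: [0.6487, 0.1076, 0.1492]
tool_rot: [-0.001, 0.18, 0.984, -0.001]
force: [-0.7, -0.2, -1.6]
finger_gap: 0.0454
grip_force: 25.0
```

Call:
apply_moves(
  moves=[
    [0.001,0,-0.005,0,0,0,255],
    [0.001,0,-0.01,0,0,0,255],
    [0.001,0,-0.015,0,0,0,255],
    [0.001,0,-0.019,0,0,0,255],
    [0.001,0,-0.022,0,0,0,255],
    [0.001,0,-0.023,0,0,0,255],
  ],
)

```text
time: 23.2
position: [0.6508, 0.1088, 0.1284]
tool_rot: [0.0, 0.179, 0.984, -0.0]
force: [-3.3, -0.7, 14.3]
finger_gap: 0.0451
grip_force: 25.3
```

Call:
apply_moves(
  moves=[
    [0.001,0,0,0,0,0,80],
    [0.001,0,0,0,0,0,70],
    [0.001,0,0,0,0,0,70],
    [0.001,0,0.02,0,0,0,70],
    [0.001,0,0.065,0,0,0,75],
    [-0.005,-0.045,0.075,0,0,0,80],
    [-0.01,-0.093,0.075,0,0,0,80],
    [-0.014,-0.14,0.075,0,0,0,80],
    [-0.019,-0.187,0.075,0,0,0,80],
    [-0.024,-0.235,0.075,0,0,0,80],
  ],
)

```text
time: 24.2
position: [0.6262, -0.1274, 0.2028]
tool_rot: [0.0, 0.179, 0.984, 0.0]
force: [0.5, 0.3, -0.6]
finger_gap: 0.0636
grip_force: 0.0
```

```bash
python3 - <<'E'
from h import *
f=cams.grab_frame('top')
cv2.imwrite('pics/t4.png',cv2.resize(f['frame'][115:300,60:480],None,fx=1.9,fy=1.9,interpolation=cv2.INTER_CUBIC))
print(manip.get_state()['position'])
E
```

```text
[ 0.62427927 -0.13834879  0.20306726]
```

View pics/t4.png

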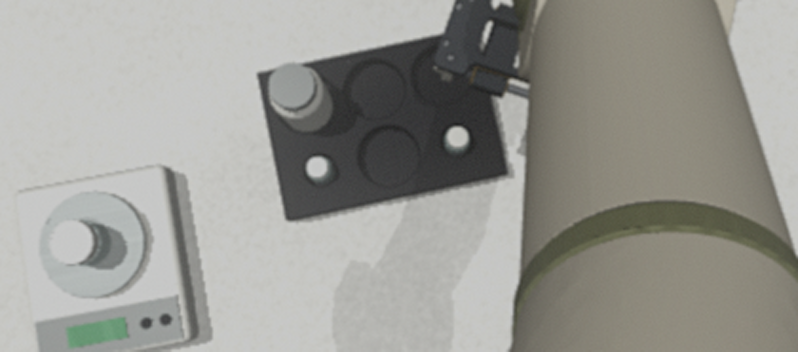

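The wide bottle is upright in its well at (295,90), the jar is fine on the pan at (72,242), and both vials are in place.

Call:
apply_moves(
  moves=[
    [-0.004,-0.045,0,0,0,0,80],
    [-0.008,-0.09,0,0,0,0,80],
    [-0.012,-0.135,0,0,0,0,80],
    [-0.015,-0.168,0,0,0,0,80],
    [-0.016,-0.178,0,0,0,0,80],
    [-0.016,-0.178,0,0,0,0,80],
    [-0.016,-0.178,0,0,0,0,80],
  ],
)

```text
time: 24.95
position: [0.6109, -0.3021, 0.2024]
tool_rot: [-0.0, 0.178, 0.984, 0.001]
force: [1.1, 0.2, -0.1]
finger_gap: 0.0634
grip_force: 0.0
```

Call:
apply_moves(
  moves=[
    [0,-0.002,-0.03,0,0,0,80],
    [0,-0.002,-0.055,0,0,0,80],
    [0,-0.002,-0.069,0,0,0,80],
    [0,-0.002,-0.069,0,0,0,255],
    [0,-0.002,-0.069,0,0,0,255],
    [0,-0.002,-0.069,0,0,0,255],
    [0,-0.002,-0.069,0,0,0,255],
    [0,-0.002,-0.069,0,0,0,255],
    [0,-0.002,-0.057,0,0,0,255],
    [0,-0.002,-0.02,0,0,0,255],
  ],
)

```text
time: 25.95
position: [0.6086, -0.3049, 0.1806]
tool_rot: [-0.003, 0.179, 0.984, 0.001]
force: [1.0, -0.7, -1.0]
finger_gap: 0.0314
grip_force: 25.0
```

Call:
apply_moves(
  moves=[
    [0.005,0.018,0.02,0,0,0,255],
    [0.012,0.048,0.025,0,0,0,255],
    [0.022,0.086,0.025,0,0,0,255],
    [0.032,0.126,0.025,0,0,0,255],
    [0.042,0.166,0.025,0,0,0,255],
    [0.052,0.204,0.025,0,0,0,255],
    [0.06,0.236,0.025,0,0,0,255],
    [0.066,0.257,0.025,0,0,0,255],
    [0.068,0.2655,0.02,0,0,0,255],
    [0.068,0.2655,0.005,0,0,0,255],
  ],
)

```text
time: 26.95
position: [0.6794, -0.0393, 0.1886]
tool_rot: [0.001, 0.178, 0.984, 0.0]
force: [0.5, 0.0, -0.8]
finger_gap: 0.0315
grip_force: 25.0
```

Call:
apply_moves(
  moves=[
    [0,0,-0.015,0,0,0,255],
    [0,0,-0.025,0,0,0,255],
    [0,0,-0.025,0,0,0,255],
  ],
)

```text
time: 27.25
position: [0.677, -0.042, 0.1602]
tool_rot: [-0.002, 0.18, 0.984, -0.001]
force: [-1.1, 0.2, -2.2]
finger_gap: 0.0313
grip_force: 25.0
```

Call:
apply_moves(
  moves=[
    [0,0,-0.005,0,0,0,255],
    [0,0,-0.01,0,0,0,255],
    [0,0,-0.015,0,0,0,255],
    [0,0,-0.019,0,0,0,255],
    [0,0,-0.021,0,0,0,255],
    [0,0,-0.022,0,0,0,255],
    [0,0,-0.023,0,0,0,255],
  ],
)

```text
time: 27.95
position: [0.6786, -0.0403, 0.1397]
tool_rot: [0.0, 0.179, 0.984, 0.0]
force: [-0.5, 0.4, -2.1]
finger_gap: 0.0316
grip_force: 25.0
```

Call:
apply_moves(
  moves=[
    [0,0,-0.001,0,0,0,255],
    [0,0,-0.002,0,0,0,255],
    [0,0,-0.002,0,0,0,255],
  ],
)

```text
time: 28.25
position: [0.679, -0.0404, 0.1387]
tool_rot: [0.001, 0.179, 0.984, 0.0]
force: [-0.5, 0.3, 4.2]
finger_gap: 0.0312
grip_force: 25.0
```

Call:
apply_moves(
  moves=[
    [0,0,0,0,0,0,80],
    [0,0,0,0,0,0,80],
    [0,0,0,0,0,0,80],
    [0,0,0.02,0,0,0,80],
    [0,0,0.066,0,0,0,80],
    [-0.03,-0.039,0.066,0,0,0,80],
    [-0.059,-0.077,0.066,0,0,0,80],
    [-0.088,-0.115,0.066,0,0,0,80],
    [-0.117,-0.153,0.066,0,0,0,80],
    [-0.146,-0.191,0.066,0,0,0,80],
  ],
)

```text
time: 29.25
position: [0.5312, -0.2326, 0.2037]
tool_rot: [0.0, 0.179, 0.984, -0.0]
force: [0.9, -1.6, 0.9]
finger_gap: 0.0637
grip_force: 0.0
```

Call:
apply_moves(
  moves=[
    [-0.028,-0.037,0,0,0,0,80],
    [-0.053,-0.069,0,0,0,0,80],
    [-0.067,-0.088,0,0,0,0,80],
    [-0.071,-0.093,0,0,0,0,80],
    [-0.071,-0.093,0,0,0,0,80],
    [-0.071,-0.093,0,0,0,0,80],
  ],
)

```text
time: 29.85
position: [0.4626, -0.3231, 0.2035]
tool_rot: [0.0, 0.178, 0.984, 0.0]
force: [0.3, 0.2, 0.7]
finger_gap: 0.0637
grip_force: 0.0
```

Released at (0.4618,-0.3232,0.1443), so I go down 0.060.

Call:
apply_moves(
  moves=[
    [0,0,-0.03,0,0,0,80],
    [0,0,-0.05,0,0,0,80],
    [0,0,-0.06,0,0,0,80],
    [0,0,-0.06,0,0,0,255],
    [0,0,-0.06,0,0,0,255],
    [0,0,-0.06,0,0,0,255],
    [0,0,-0.06,0,0,0,255],
    [0,0,-0.06,0,0,0,255],
    [0,0,-0.048,0,0,0,255],
    [0,0,-0.01,0,0,0,255],
  ],
)

```text
time: 30.85
position: [0.4599, -0.3233, 0.1921]
tool_rot: [-0.003, 0.179, 0.984, 0.001]
force: [1.3, 0.2, -1.2]
finger_gap: 0.0293
grip_force: 25.0
```

Call:
apply_moves(
  moves=[
    [0.006,0.016,0.015,0,0,0,255],
    [0.017,0.045,0.02,0,0,0,255],
    [0.031,0.083,0.02,0,0,0,255],
    [0.046,0.122,0.02,0,0,0,255],
    [0.061,0.162,0.02,0,0,0,255],
    [0.076,0.202,0.02,0,0,0,255],
    [0.091,0.242,0.02,0,0,0,255],
    [0.105,0.28,0.02,0,0,0,255],
    [0.117,0.312,0.02,0,0,0,255],
    [0.125,0.334,0.02,0,0,0,255],
  ],
)

```text
time: 31.85
position: [0.5871, 0.0126, 0.2144]
tool_rot: [0.0, 0.178, 0.984, 0.0]
force: [0.9, 0.1, -1.6]
finger_gap: 0.0294
grip_force: 25.0
```

Call:
apply_moves(
  moves=[
    [0.004,0.01,-0.01,0,0,0,255],
    [0.004,0.01,-0.025,0,0,0,255],
    [0.004,0.01,-0.04,0,0,0,255],
    [0.004,0.01,-0.04,0,0,0,255],
    [0.004,0.01,-0.04,0,0,0,255],
  ],
)

```text
time: 32.35
position: [0.5902, 0.0186, 0.1736]
tool_rot: [-0.0, 0.18, 0.984, -0.0]
force: [-0.6, -1.2, -1.1]
finger_gap: 0.0291
grip_force: 25.0
```

Call:
apply_moves(
  moves=[
    [0,0,-0.005,0,0,0,255],
    [0,0,-0.01,0,0,0,255],
    [0,0,-0.015,0,0,0,255],
    [0,0,-0.019,0,0,0,255],
    [0,0,-0.022,0,0,0,255],
    [0,0,-0.024,0,0,0,255],
    [0,0,-0.025,0,0,0,255],
    [0,0,-0.026,0,0,0,255],
  ],
)

```text
time: 33.15
position: [0.5909, 0.0196, 0.1483]
tool_rot: [0.0, 0.179, 0.984, 0.0]
force: [-1.9, -0.3, 14.5]
finger_gap: 0.0294
grip_force: 25.0
```

Seated. Now I release, raise and back away.

Call:
apply_moves(
  moves=[
    [0,0,0,0,0,0,80],
    [0,0,0,0,0,0,80],
    [0,0,0,0,0,0,80],
    [0,0,0.02,0,0,0,80],
    [0,0,0.06,0,0,0,80],
    [-0.01,-0.04,0.08,0,0,0,80],
    [-0.02,-0.085,0.08,0,0,0,80],
    [-0.03,-0.13,0.08,0,0,0,80],
    [-0.04,-0.175,0.08,0,0,0,80],
    [-0.05,-0.22,0.08,0,0,0,80],
  ],
)

```text
time: 34.15
position: [0.5399, -0.202, 0.2278]
tool_rot: [0.0, 0.179, 0.984, -0.0]
force: [1.0, -0.7, 0.3]
finger_gap: 0.0637
grip_force: 0.0
```

Call:
apply_moves(
  moves=[
    [0,-0.04,0,0,0,0,80],
    [0,-0.08,0,0,0,0,80],
    [0,-0.1,0,0,0,0,80],
    [0,-0.11,0,0,0,0,80],
    [0,-0.11,0,0,0,0,80],
  ],
)

```text
time: 34.65
position: [0.5402, -0.3113, 0.2274]
tool_rot: [-0.0, 0.18, 0.984, -0.0]
force: [0.8, -0.1, -0.7]
finger_gap: 0.0638
grip_force: 0.0
```

```bash
python3 - <<'E'
from h import *
f=cams.grab_frame('top');a=cv2.resize(f['frame'][120:310,60:340],None,fx=1.4,fy=1.4)
f=cams.grab_frame('side');b=cv2.resize(f['frame'][120:260,100:380],None,fx=1.4*1,fy=1.4)
cv2.imwrite('pics/end.png',cv2.resize(np.vstack([a,b]),None,fx=1.28,fy=1.28,interpolation=cv2.INTER_CUBIC))
E
```

```text
(no output)
```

View pics/end.png

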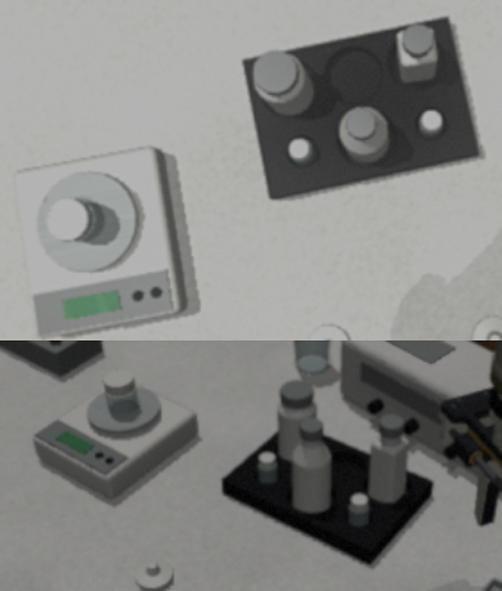

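The final picture shows the wide bottle at (277,72), the square at (418,42) and the tall at (362,127), each upright in its original well. The jar is centred on the pan at (68,218), and both vials are in place.

```bash
python3 -c "
from rig import order
print(order.finish_job())"
```

```text
the job is handed in; nothing more can be done
None
```

The job is done and handed in at about 35 s: the jar stands in the middle of the balance pan, all three bottles are back upright in their original wells, and the two vials were not moved.

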